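Reset the filter counter of a worktop water dispenser

ROBOT

A 7-joint arm with a two-finger parallel gripper is mounted at the origin on a cart in front of the work surface, level with it; the furniture and walls round the work are solid. World frame = base frame: x ahead of the robot, y to its left, z up, the work surface at z = 0. Lengths are in mm, angles in rad, forces in N, time in s.
With the tool pointing down it reaches from about 400 to 900 mm from the base axis. Payload 5.6 kg.
Tool frame: the origin (TCP) lies between the finger pads; the fingertips stand robot.finger_overhang ahead of it and the grasp point (between the pads) lies 3 mm ahead of it (robot.finger_overhang is the distance from the TCP to the fingertips, in mm); z points along the fingers, y is the line along which they close (so a half turn about z gives the same grasp; the last joint's range is limited). The gripper opens to 92 mm and grips with 3 to 60 N. Pads are 20 mm wide; open, the fingers measure 128 mm over their backs; the gripper's body (75 mm by 189 mm) begins 69 mm behind the grasp point.
Start: joints at [-1.371, 0.468, -0.012, 1.603, 0.006, 1.071, -0.056], TCP at [156.315, 630.931, 236.592] pointing down, gripper open.
Joint ranges: [-2.53, 2.53], [-0.31, 2.02], [-1.57, 1.55], [0.28, 2.44], [-1.29, 4.43], [0.15, 1.84], [-2.92, 2.92]. Speed limits (rad/s): [2.57, 2.57, 3.14, 3.14, 3.14, 3.14, 3.14].

INTERFACE

Orientations are given as a rotation vector (axis times angle).
In Python, from cell import robot, camrig gives the robot as it stands (robot), with the cameras (camrig). Calls block until the motion is done:
- robot.movep(position, orientation): joint-space move of the TCP to a pose.
- robot.servo_line(position, feed=150, rotation=None): straight line of the TCP; rotation=None keeps the orientation; feed is the mean speed in mm/s.
- robot.goto_joints(angles): joint-space move.
- robot.grip(opening, newtons=None): opening from 0.0 (shut) to 1.0 (fully open); newtons is the grip in N (None keeps the last); returns when the fingers have stopped.
- robot.hold(seconds).
- robot.ik(position, orientation): joint angles nearest the present ones, or None.
- camrig.read_camera(name): name is "scene" or "top" or "wrist"; returns the picture (384x512x3 uint8, red, green, blue); there is no depth.
- camrig.camera_info(name): a dict with "camera_matrix" (3x3 intrinsics, pixels), "k1" (the pictures are not rectified: a ray, as slopes to the right and down, at radius r is drawn at 1 + k1 r^2 times it, then the intrinsics apply), "R" (3x3) and "t" (3): a world point X has camera coordinates R X + t. Camera axes: x right, y down, z forward; pixel columns grow to the right and rows downward; lengths in mm; the calibration is good to about 2 mm. A picture is of the moment at which its call begins: read the wrist's pose just before it. camera_info takes no time and is no camera call; for the wrist camera it gives the pose at the moment of the call.
A pose or a line that the arm cannot do raises robot.IKError and nothing moves.
- robot.job_done(): hands the job in; it is judged then, once.
Readings, each from a call of its own:
- robot.read_t(): time.
- robot.read_joints(): joint angles.
- robot.read_joint_velocities(): joint speeds.
- robot.read_joint_torque(): joint torques, N m.
- robot.read_tcp_pos(): TCP position.
- robot.read_tcp_rot(): TCP orientation.
- robot.read_contact_force(): force on the tool from outside, world axes, zero at the start.
- robot.read_wrist_torque(): the same for the moment, N m.
- robot.read_grip_width(): opening from 0.0 (shut) to 1.0 (fully open).
- robot.read_grip_force(): force on a finger pad.
Only numpy, scipy, OpenCV 4.12 (cv2) and the standard library are available. Lean on these libraries where they do the work, as an engineer would, in place of code of your own. Each camera call takes 0.05 s, during which the arm holds its last target. There are 200 camera calls.

TASK

The filter of the worktop water dispenser has just been changed: turn its round cover clockwise to the locked click stop, which brings the small window in the cover's rim over the recessed reset button. Then take the steel pin with the straight flat handle out of the wooden tool stand, reach down through the window with it and hold the button fully down. Finish holding it so, the pin still in the gripper and the button held down, with the glass and the other two tools left standing where they are.

Things in the scene. Friction and masses are not known exactly. Their poses are not given: they have to be found in the camera images.
- dispenser: White water dispenser, fixed; front (spout nose, drip tray) towards its own -x. Origin on the worktop under the centre of its square housing (150 x 150 mm), on the cover's axis; flat top 160 mm up. Drip tray: 70 to 181 mm in front of the origin, 130 mm wide, 14 mm high; a tumbler stands on it under the nose (top 150 mm up). Carries cover and button
- cover (a joint): Grey round cover, 128 mm across, rim top 7 mm above the housing's top; turns about the vertical axis through the dispenser's origin. Value in rad, grows CLOCKWISE seen from above: 0 open, 1.25 locked click stop, end stop 1.34. Turns lightly; from about 1.0 a sprung ball must be pushed over a rib (about 0.2 N m), past 1.16 it snaps in, holds 1.25, and returns there from the end stop
- cover_grip (a point): Middle of the top of the cover's upright grip bar, on the cover's axis, 196 mm above the worktop. The bar is 16 mm thick (along this point's x), 80 mm long (along its y), rises 29 mm above the rim and is gripped from above across its thickness. The point turns with the cover; its -x axis points to the window
- window (a point): Centre of the upper mouth of the window, a round hole of 14 mm in the cover's rim (6 mm thick), 46 mm from the cover's axis; turns with the cover. Elsewhere the rim is closed and hides the button
- button_hole (a point): Fixed: centre of the mouth of the reset button's hole (13 mm wide, 30 mm deep) in the housing's top, 160 mm above the worktop, 46 mm from the cover's axis towards the front right corner (dispenser -x, -y). The rim's top is 7 mm above it; with the cover at 1.25 the window lies straight above it
- reset_button (a joint): Travel of the black reset button (10 mm wide) in m: 0 up, 0.006 fully down. Its top is 12 mm below the mouth of the hole when up (19 mm below the rim's top), 18 mm below when down. Sprung: about 1.5 N starts it, 4 N takes it fully down, and it comes back up when let go
- tool_stand: Beech block, 152 x 54 mm on a 172 x 68 mm foot, top 86 mm above the worktop, fixed; long along its own x. Three round wells (11 mm wide, 68 mm deep) at x = -50, 0 and +50 mm each hold one tool, upright, in any order. Origin on the worktop under its centre
- pin: The pin: flat wooden handle 18 mm (own x) x 12 mm (own y) x 78 mm tall, two rivets; below it a round steel collar (24 mm wide, 4 mm thick) resting on the stand's top, then a steel shank 6 mm thick, 65 mm long, in the well. About 45 g. Origin: collar's underside on the axis; z up to the handle's end at 82 mm. Its x is within about 0.1 rad of the stand's x
- pin_tip (a point): Blunt lower end of the pin's shank, 65 mm below the pin's origin
- pin_grip (a point): Good place to grip the pin's handle across its 12 mm thickness (the point's y), 48 mm above the pin's origin, so 134 mm above the worktop while it stands in the stand
- stirrer: Bystander tool in the stand: round neck with a wooden ball (33 mm) on top, 70 mm high above the stand. Origin at the collar's underside. Leave it in place
- corkscrew: Bystander tool in the stand: wooden cross handle (68 mm long, across the stand) on a steel neck, 55 mm high above the stand. Origin at the collar's underside. Leave it in place
- glass: Bystander: clear tumbler, 86 mm wide, 97 mm tall, on the drip tray. Origin at the centre of its underside

How it is judged:
By the outcome, as a careful person would: the job done as asked, in the order asked, and still so for the second after the job is handed in, while the arm keeps its last pose, push and grip.
It also fails if it takes over 56 s, if anything falls off the work surface, if the arm or the gripper's body presses on something with over 40 N, if the wrist force passes 120 N, or if a joint passes its speed limit or range.

## Working session

There is one attempt and no reset: what is moved stays moved. The work goes in short steps, each a Python script; the robot and the scene stay as the last script left them, time stands still between calls to the robot, and variables do not carry over. Pictures are saved under pics/ and viewed, at most 10 in all, crops included, and the job is handed in when it is done.

```bash
ls; mkdir -p pics
python3 - <<'E'
from cell import robot, camrig
import cv2,numpy as np
for n in("scene","top","wrist"):
    i=camrig.camera_info(n);print(n,{k:np.round(np.array(v),4).tolist() for k,v in i.items() if k in("camera_matrix","k1","R","t")})
a=camrig.read_camera("scene");b=camrig.read_camera("top")
for n,p in(("scene",a),("top",b)):
    p=p[:,:,::-1];cv2.imwrite(f"pics/{n}0.png",p);cv2.imwrite(f"pics/{n}0v.png",cv2.resize(p,(800,600),interpolation=cv2.INTER_CUBIC))
print(robot.finger_overhang,robot.read_t(),robot.read_tcp_rot(),robot.read_tcp_pos())
E
```

```text
cell.py
pics
scene {'camera_matrix': [[457.004, 0.0, 255.0528], [0.0, 457.004, 190.3624], [0.0, 0.0, 1.0]], 'k1': -0.1225, 'R': [[0.9097, -0.4152, 0.0052], [-0.2342, -0.5233, -0.8193], [0.3429, 0.7442, -0.5733]], 't': [-467.7177, 172.2464, 1064.8553]}
top {'camera_matrix': [[386.4556, 0.0, 250.367], [0.0, 386.4556, 192.591], [0.0, 0.0, 1.0]], 'k1': -0.0503, 'R': [[0.0215, -0.9997, 0.0079], [-0.9857, -0.0225, -0.1673], [0.1674, -0.0042, -0.9859]], 't': [-140.3082, 485.9351, 893.1587]}
wrist {'camera_matrix': [[323.5212, 0.0, 257.5608], [0.0, 323.5212, 192.6408], [0.0, 0.0, 1.0]], 'k1': -0.0298, 'R': [[0.2399, 0.9708, -0.0015], [0.9278, -0.2289, 0.2946], [0.2857, -0.0721, -0.9556]], 't': [-649.7719, -33.8726, 392.2989]}
22.0 0.1 [-3.80537645e-01 -3.11838330e+00  2.46298020e-03] [156.20439594 630.4556551  235.75287333]
```

View pics/scene0v.png

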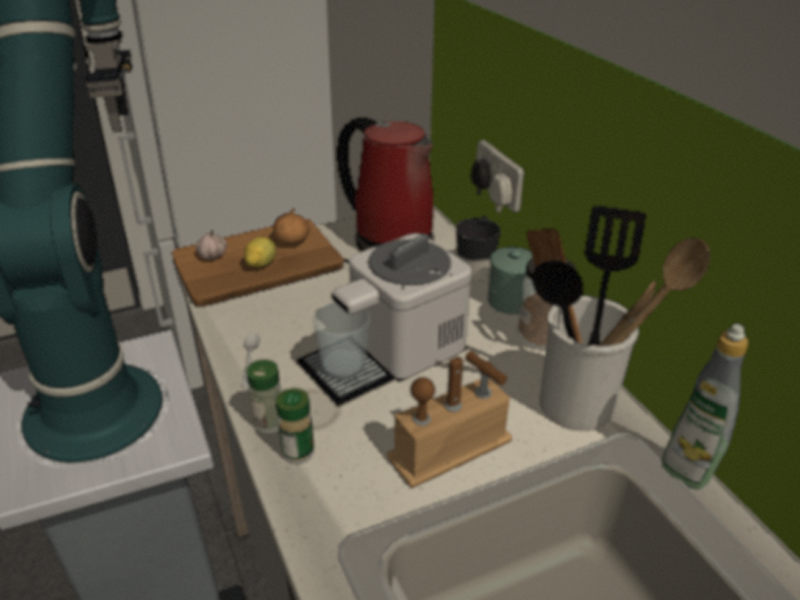

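View pics/top0v.png

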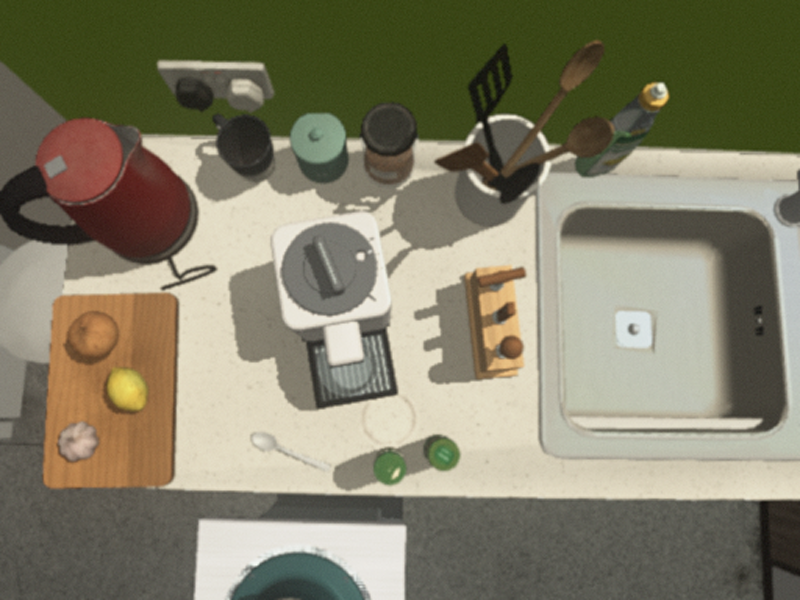

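The scene view shows the dispenser (housing around 410,300 in the 800x600 view) and the stand (450,430), with the pin as the middle tool between the ball stirrer in front and the corkscrew behind. In the top view the cover centre is near (329,268), the bar slants across it, a bright window is at (360,256), and the pin is at (507,311).

```bash
cat > h.py <<'E'
import numpy as np,cv2
from scipy.spatial.transform import Rotation as Ro
from cell import robot, camrig
def rays(uv,i):
    K=np.array(i["camera_matrix"]);R=np.array(i["R"]);t=np.array(i["t"])
    D=np.array([i["k1"],0,0,0,0.])
    n=cv2.undistortPoints(np.array(uv,float).reshape(-1,1,2),K,D,None,None,None).reshape(-1,2)
    d=np.c_[n,np.ones(len(n))]@R
    return -R.T@t,d
def onz(uv,z,i):
    c,d=rays(uv,i);return c+d*((z-c[2])/d[:,2])[:,None]
def proj(X,i):
    K=np.array(i["camera_matrix"]);R=np.array(i["R"]);t=np.array(i["t"])
    return cv2.projectPoints(np.array(X,float).reshape(-1,1,3),cv2.Rodrigues(R)[0],t,K,np.array([i["k1"],0,0,0,0.]))[0].reshape(-1,2)
def down(yaw):  # tool z down, tool y along world angle yaw
    y=np.array([np.cos(yaw),np.sin(yaw),0]);z=np.array([0,0,-1.]);x=np.cross(y,z)
    return Ro.from_matrix(np.c_[x,y,z]).as_rotvec()
E
python3 - <<'E'
from h import *
np.set_printoptions(precision=1,suppress=True)
i=camrig.camera_info("top")
s=.64
P=lambda l:np.array(l)*s
print("cover",onz(P([(329,268),(360,256)]),167,i),"bar ends",onz(P([(320,240),(337,290)]),196,i))
print("corners",onz(P([(272,232),(375,212),(390,310),(290,330)]),160,i))
print("pin top",onz(P([(510,309)]),168,i),"pin base",onz(P([(499,316)]),90,i),"stand foot",onz(P([(478,268),(467,276)]),86,i))
w=camrig.camera_info("wrist");R=np.array(w["R"]);c=-R.T@np.array(w["t"]);T=Ro.from_rotvec(robot.read_tcp_rot()).as_matrix()
print("cam in tool",T.T@(c-robot.read_tcp_pos()),"axis in tool",T.T@R[2],T)
for yaw in(0,1.57,-1.57,.3): print(yaw,robot.ik([520,100,400],down(yaw)))
E
```

```text
cover [[510.7 -44.1 167. ]
 [528.3 -85.4 167. ]] bar ends [[541.6 -33.8 196. ]
 [475.4 -58.5 196. ]]
corners [[ 561.3   37.1  160. ]
 [ 593.1 -103.9  160. ]
 [ 456.4 -127.7  160. ]
 [ 426.3    5.5  160. ]]
pin top [[ 460.1 -288.   168. ]] pin base [[ 461.9 -287.6   90. ]] stand foot [[ 534.1 -257.6   86. ]
 [ 521.5 -241.1   86. ]]
cam in tool [  83.6    0.6 -148.2] axis in tool [-0.3  0.   1. ] [[-1.   0.2 -0. ]
 [ 0.2  1.  -0. ]
 [-0.  -0.  -1. ]]
0 [-0.8  0.1  0.6  1.7 -0.1  1.3 -0.2]
1.57 [-0.7  0.1  0.5  1.7 -0.1  1.3  1.4]
-1.57 [-0.9  0.1  0.8  1.7 -0.1  1.3 -1.7]
0.3 [-0.8  0.1  0.6  1.7 -0.1  1.3  0.1]
```

Run:
```python
from h import *
import pickle
robot.movep([505,-52,300],down(1.95)); robot.hold(.2)
i=camrig.camera_info("wrist");a=camrig.read_camera("wrist")
pickle.dump((a,i),open("w1.pkl","wb"));cv2.imwrite("pics/w1.png",cv2.resize(a[:,:,::-1],(800,600),interpolation=cv2.INTER_CUBIC))
print(robot.read_t(),robot.read_joints(),robot.read_tcp_pos())
```

```text
3.0667 [-0.61087832  0.17272615  0.73804178  1.91000489 -0.12958105  1.10668037
  2.12859133] [505.0773249  -51.67667202 299.94802088]
```

View pics/w1.png

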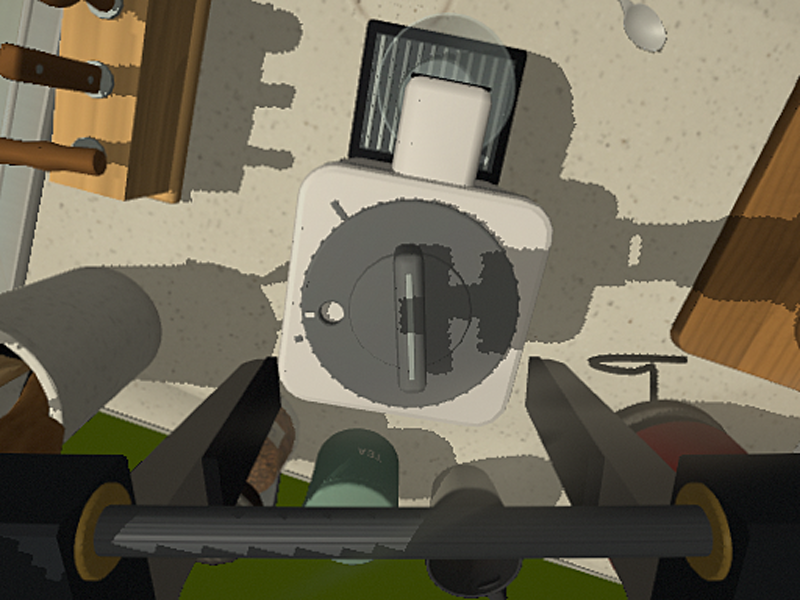

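The wrist view shows the cover centre near (410,303), the window at (331,312), the bar running from (408,248) to (412,390), the lock mark at (340,210) and the open mark at (299,339). I'll fit the circle, the window and the bar.

```bash
cat > m.py <<'E'
from h import *
import pickle
from scipy.optimize import least_squares
np.set_printoptions(precision=2,suppress=True)
def circ(g,i,c0,r0,z,angs,w=8):
    """radial edge points near r0 on plane z, robust circle fit"""
    rs=np.arange(r0-w,r0+w,.25);pts=[]
    for a in angs:
        X=np.c_[c0[0]+rs*np.cos(a),c0[1]+rs*np.sin(a),np.full(len(rs),z)]
        uv=proj(X,i).astype(np.float32)
        v=cv2.remap(g,uv[:,:1],uv[:,1:],cv2.INTER_LINEAR).ravel().astype(float)
        d=np.abs(cv2.GaussianBlur(np.gradient(v)[None],(0,0),3).ravel());k=d.argmax()
        if d[k]>1: pts.append(X[k,:2])
    pts=np.array(pts)
    f=least_squares(lambda p:np.hypot(*(pts-p[:2]).T)-p[2],[*c0,r0],loss="soft_l1",f_scale=.5)
    return f.x,len(pts),np.median(np.abs(f.fun))
E
python3 - <<'E'
from m import *
a,i=pickle.load(open("w1.pkl","rb"));g=cv2.cvtColor(a,cv2.COLOR_RGB2GRAY)
s=.64;P=lambda *l:np.array(l)*s
c0=onz(P((410,303)),167,i)[0,:2];w0=onz(P((331,312)),167,i)[0,:2]
th=np.arctan2(*(w0-c0)[::-1])
C,n,e=circ(g,i,c0,64,167,th+np.linspace(-1.6,1.3,80));print("cover",C,n,e)
W,n,e=circ(g,i,w0,7,167,np.linspace(0,6.2,40),w=4);print("window",W,n,e)
d=W[:2]-C[:2];print("r",np.hypot(*d),"ang",np.arctan2(d[1],d[0]))
b=onz(P((408,248),(412,390)),196,i);print("bar",b,b.mean(0),np.linalg.norm(b[0]-b[1]),"perp ang",np.arctan2(*(b[0]-b[1])[1::-1]))
m=onz(P((347,219),(335,203),(302,338),(296,340)),160,i)[:,:2]-C[:2];print("marks ang",np.arctan2(m[:,1],m[:,0]),np.hypot(*m.T))
q=onz(P((292,410),(300,160),(553,195),(500,425)),160,i);print("corners(rounded, rough)",q)
L=onz(P((303,200),(281,380)),160,i);print("right side dir",np.arctan2(*(L[1]-L[0])[1::-1]))
E
```

```text
cover [511.11 -43.74  64.23] 80 0.22803702732607434
window [529.25 -85.75   6.03] 40 0.324544037370313
r 45.75259461904694 ang -1.1631947925644595
bar [[472.67 -60.92 196.  ]
 [545.56 -29.1  196.  ]] [509.11 -45.01 196.  ] 79.54058724361153 perp ang -2.730001113673732
marks ang [-2.15 -2.15 -0.89 -0.88] [63.03 74.14 69.05 73.03]
corners(rounded, rough) [[ 604.21  -87.56  160.  ]
 [ 455.53 -131.61  160.  ]
 [ 420.68    6.46  160.  ]
 [ 564.58   40.84  160.  ]]
right side dir 0.2003848994370834
```

Run:
```python
from m import *
c=[510.4,-44.3];y0=1.981
robot.movep([*c,240],down(y0));robot.servo_line([*c,192.5],feed=80)
print(robot.read_contact_force())
robot.grip(0,30);print("w",robot.read_grip_width()*92,robot.read_contact_force(),robot.read_t())
for d in(.25,.5,.75,.9,1.03):
    robot.movep([*c,192.5],down(y0-d));print(d,robot.read_contact_force(),robot.read_wrist_torque())
print(robot.read_t())
robot.grip(.5);robot.servo_line([*c,300],feed=150)
robot.hold(.2);i=camrig.camera_info("wrist");a=camrig.read_camera("wrist")
pickle.dump((a,i),open("w2.pkl","wb"));cv2.imwrite("pics/w2.png",cv2.resize(a[:,:,::-1],(800,600),interpolation=cv2.INTER_CUBIC))
print(robot.read_t())
```

```text
[-0.29 -0.93  0.02]
w 15.723779726494964 [ 0.89 -1.97 -2.37] 5.2917
0.25 [ 1.39 -3.9  -1.92] [-0.61 -0.32 -0.06]
0.5 [ 1.84 -2.12 -3.63] [-0.55 -0.44 -0.03]
0.75 [ 2.44 -1.85 -1.77] [-0.34 -0.5  -0.01]
0.9 [ 2.75 -0.24 -2.07] [-0.08 -0.71 -0.04]
1.03 [ 3.63 -0.11 -2.07] [ 0.02 -0.91  0.17]
6.7667
8.4917
```

View pics/w2.png

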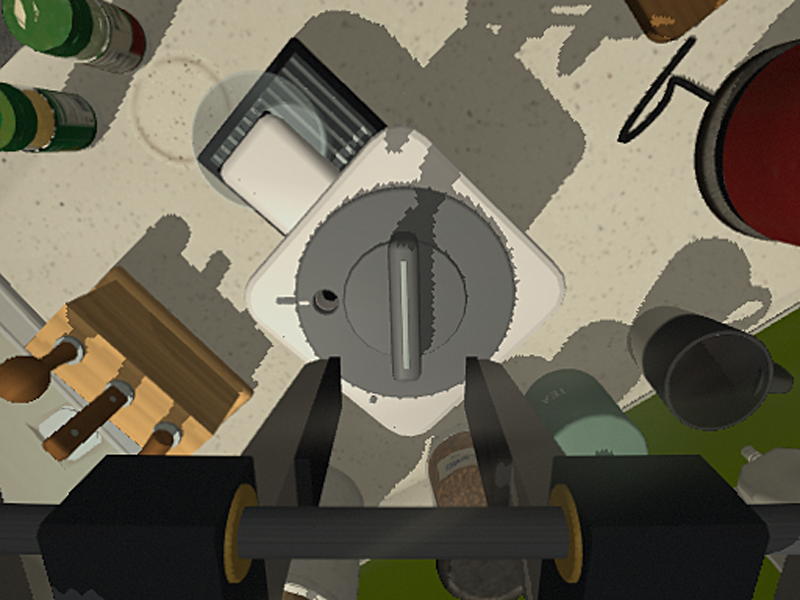

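The window at (326,301) now lines up with the lock mark at (286,300), and the dark hole shows through it. I'll check the angle and then look at the stand from above.

Run:
```python
from m import *
a,i=pickle.load(open("w2.pkl","rb"));g=cv2.cvtColor(a,cv2.COLOR_RGB2GRAY)
s=.64;P=lambda *l:np.array(l)*s
c0=onz(P((406,292)),167,i)[0,:2];w0=onz(P((326,301)),167,i)[0,:2]
th=np.arctan2(*(w0-c0)[::-1])
C,n,e=circ(g,i,c0,64,167,th+np.linspace(-1.,1.2,80));print("cover",C,n,e)
W,n,e=circ(g,i,w0,7,167,np.linspace(0,6.2,40),w=4);print("window",W,n,e)
d=W[:2]-C[:2];print("r",np.hypot(*d),"ang",np.arctan2(d[1],d[0]))
m=onz(P((281,300),(295,300),(374,399)),160,i)[:,:2]-C[:2];print("marks ang",np.arctan2(m[:,1],m[:,0]))
# stand rough
sy=onz(P((120,390),(70,350),(168,434)),86,i);print("collars",sy)
robot.movep([461,-285,310],down(1.57+.2)); robot.hold(.2)
i=camrig.camera_info("wrist");a=camrig.read_camera("wrist")
pickle.dump((a,i),open("w3.pkl","wb"));cv2.imwrite("pics/w3.png",cv2.resize(a[:,:,::-1],(800,600),interpolation=cv2.INTER_CUBIC))
print(robot.read_t())
```

```text
cover [511.55 -42.66  64.42] 80 0.25519552530087
window [486.33 -82.34   7.66] 40 0.18055309261200092
r 47.017366800579154 ang -2.1370558718094923
marks ang [-2.14 -2.13 -0.9 ]
collars [[ 461.95 -287.21   86.  ]
 [ 414.13 -295.05   86.  ]
 [ 513.73 -283.24   86.  ]]
9.9417
```

View pics/w3.png

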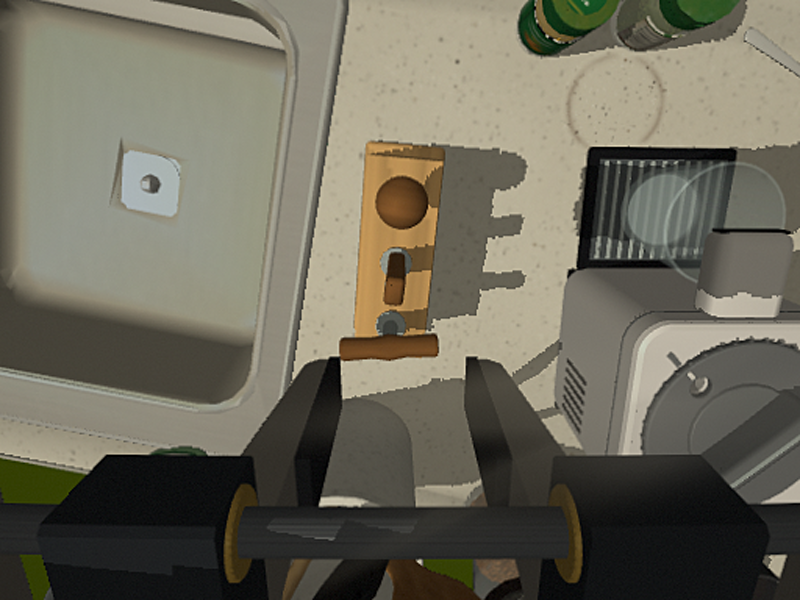

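The cover is locked at -2.137 against the mark at -2.14. This view shows the stirrer ball at (402,203), the pin's collar at (395,262) with its handle top near (394,291), and the corkscrew at (390,347). I'll enlarge the pin.

Run:
```python
from m import *
a,i=pickle.load(open("w3.pkl","rb"))
x,y=224,148;c=a[y:y+60,x:x+60,::-1];cv2.imwrite("pics/w3c.png",cv2.resize(c,(600,600),interpolation=cv2.INTER_CUBIC))
```

```text
(no output)
```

View pics/w3c.png

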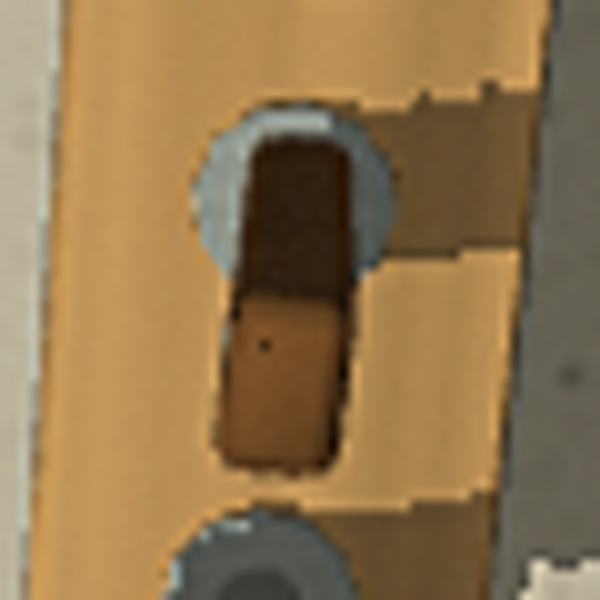

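The crop shows the handle's top face with corners (240,298), (348,300), (335,470), (217,465), and the collar centre at about (294,203).

Run:
```python
from m import *
a,i=pickle.load(open("w3.pkl","rb"))
P=lambda *l:np.array([224,148])+(np.array(l)+.5)/10-.5
t=onz(P((240,298),(348,300),(335,470),(217,465)),168,i);print(t,t.mean(0))
x=(t[2]+t[3]-t[0]-t[1]);print("len",np.linalg.norm(x)/2,"wid",np.linalg.norm(t[1]-t[0]),"yaw x",np.arctan2(x[1],x[0]))
print("side yaws",[np.arctan2(*(p-q)[1::-1]) for p,q in((t[2],t[1]),(t[3],t[0]))])
c=onz(P((192,203),(395,203),(294,100),(294,203)),90,i);print("collar",c)
e=onz(P((75,0),(35,600),(548,0),(492,600)),86,i);print("stand",e,[np.arctan2(*(e[k+1]-e[k])[1::-1]) for k in(0,2)])
# scene/top cross-check
it=camrig.camera_info("top");print(proj([*t.mean(0)],it)/.64)
```

```text
[[ 454.7  -294.25  168.  ]
 [ 452.89 -284.42  168.  ]
 [ 469.29 -282.31  168.  ]
 [ 471.02 -293.28  168.  ]] [ 461.98 -288.57  168.  ]
len 16.430504413812155 wid 9.991808475638628 yaw x 0.09402317811252728
side yaws [np.float64(0.1280221226814196), np.float64(0.05964551585673846)]
collar [[ 464.77 -300.31   90.  ]
 [ 460.05 -277.17   90.  ]
 [ 450.49 -291.06   90.  ]
 [ 462.4  -288.68   90.  ]]
stand [[ 444.83 -318.04   86.  ]
 [ 518.22 -309.84   86.  ]
 [ 433.92 -264.51   86.  ]
 [ 507.06 -255.16   86.  ]] [np.float64(0.11117317655383277), np.float64(0.12718473033402453)]
[[510.4  307.64]]
```

Run:
```python
from m import *
p=[462.1,-288.6];o=down(np.pi/2+.095)
robot.grip(.55);robot.movep([*p,215],o);robot.servo_line([*p,137],feed=80)
print(robot.read_contact_force(),robot.read_tcp_pos());robot.grip(0,45)
print("w",robot.read_grip_width()*92,robot.read_contact_force())
robot.servo_line([*p,225],feed=60);print(robot.read_contact_force());robot.servo_line([*p,335],feed=120)
print("w",robot.read_grip_width()*92,robot.read_contact_force())
h=[486.2,-82.2]
robot.servo_line([*h,335],feed=120);robot.servo_line([*h,296],feed=80);robot.hold(.3)
i=camrig.camera_info("wrist");a=camrig.read_camera("wrist");print(robot.read_t(),robot.read_tcp_pos(),robot.read_tcp_rot(),o)
pickle.dump((a,i),open("w4.pkl","wb"));cv2.imwrite("pics/w4.png",cv2.resize(a[:,:,::-1],(800,600),interpolation=cv2.INTER_CUBIC))
b=camrig.read_camera("scene");cv2.imwrite("pics/s4.png",cv2.resize(b[130:280,180:380,::-1],(800,600),interpolation=cv2.INTER_CUBIC))
```

```text
[-1.24 -0.16 -0.42] [ 462.38 -288.86  137.41]
w 11.867271299710541 [ 0.23 -0.4   0.67]
[-0.04  0.44  0.17]
w 11.762609664959935 [ 0.01  0.27 -0.6 ]
18.0333 [486.36 -82.19 296.29] [-0.15  3.14  0.  ] [ 0.15 -3.14 -0.  ]
```

View pics/w4.png

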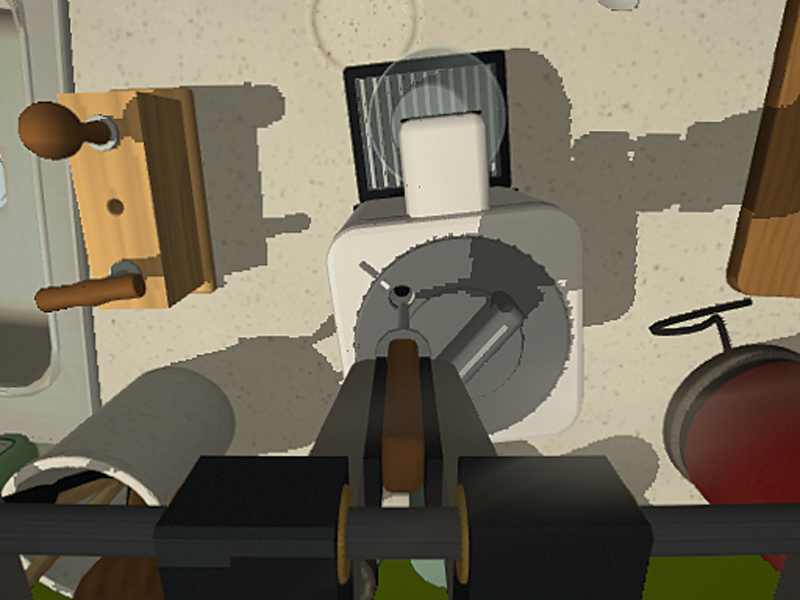

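View pics/s4.png

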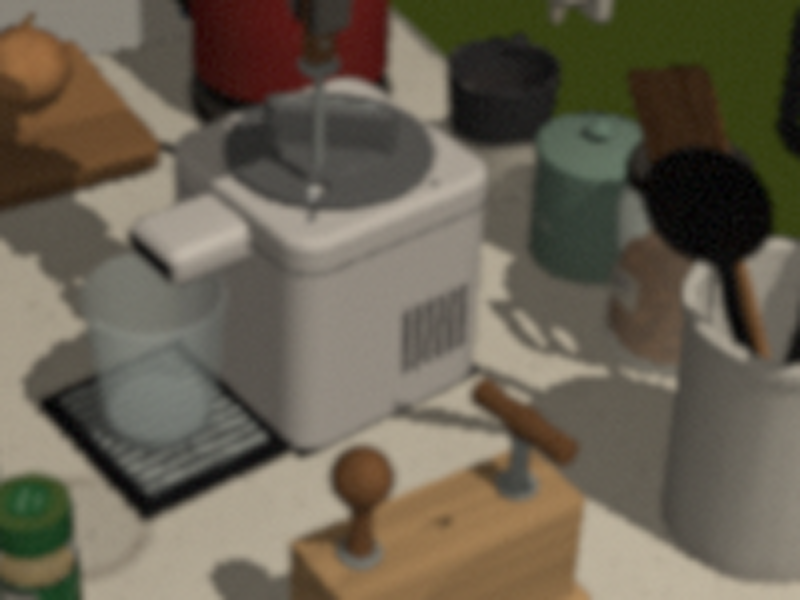

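The pin is held upright. Its tip sits at about (402,302) in the wrist view, just in front of the window at (402,293). Both bystander tools and the glass are undisturbed. I'll compare those pixels with the predicted ones, then descend in small steps watching the force.

Run:
```python
from m import *
a,i=pickle.load(open("w4.pkl","rb"))
print(proj([[486.3,-82.2,180],[486.3,-82.2,167],[486.3,-82.2,245]],i)/.64, onz(np.array([[402,294]])*.64,167,i), onz(np.array([[402,302]])*.64,180,i))
h=[486.2,-82.2];z=296;log=[]
while z>252:
    z-=2 if z>272 else 1
    robot.servo_line([*h,z],feed=30)
    f=robot.read_contact_force();log.append([z,robot.read_tcp_pos()[2],*f])
    if f[2]>(3 if z>272 else 10) or np.hypot(f[0],f[1])>8: break
print(np.array(log)[-24:],robot.read_t(),robot.read_grip_width()*92)
```

```text
[[401.21 303.88]
 [401.26 297.06]
 [400.9  349.77]] [[484.44 -81.95 167.  ]] [[485.18 -81.87 180.  ]]
[[286.   285.86   0.41   0.05  -0.43]
 [284.   283.88  -1.19   0.    -0.42]
 [282.   281.87   0.66   0.55  -0.65]
 [280.   279.87  -0.33   0.86  -0.43]
 [278.   277.87   0.92  -0.52   1.3 ]
 [276.   275.87  -0.28  -0.28   0.27]
 [274.   273.89  -1.18  -0.     0.25]
 [272.   271.89   0.67   0.07  -1.46]
 [271.   270.95  -0.15  -0.76  -0.58]
 [270.   269.95   0.    -0.31  -0.37]
 [269.   268.93   0.1   -0.2   -0.3 ]
 [268.   267.94  -0.83   0.31  -0.5 ]
 [267.   266.92   0.61   0.48  -1.29]
 [266.   265.92   0.33   0.83  -0.43]
 [265.   264.95  -0.29  -0.33   0.23]
 [264.   263.99   0.41   0.49  -0.76]
 [263.   263.08   0.08  -0.57   1.27]
 [262.   262.04   0.21  -0.01   2.21]
 [261.   261.03  -0.27  -0.29   1.62]
 [260.   260.01  -0.99   0.22   3.34]
 [259.   259.02  -0.22  -1.11   3.4 ]
 [258.   258.01  -0.52   0.76   4.15]
 [257.   257.66  -2.44   0.84   9.58]
 [256.   257.39  -3.45   0.88  16.13]] 25.0833 11.587494760160423
```

Run:
```python
from m import *
robot.hold(1.0);print(robot.read_contact_force(),robot.read_tcp_pos(),robot.read_grip_width()*92,robot.read_t())
b=camrig.read_camera("scene");cv2.imwrite("pics/s5.png",cv2.resize(b[130:280,180:380,::-1],(800,600)))
print(robot.job_done())
```

```text
[-4.43  1.01 15.78] [486.56 -82.37 257.4 ] 11.924735357438605 26.0833
the job is handed in; nothing more can be done
None
```

The job is handed in at about 26 s: the cover measured at its locked click stop, and the gripped pin is holding the button against its stop with a steady 16 N. In the last picture I viewed, just before the press, the glass and other two tools were standing in place.

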